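# Stand the fallen mug up and close up both lanes of the mug rack

### The job

One of the mugs in the two-lane rack has tipped over and lies in its lane. Stand it upright on its base again, then move the front mug of each lane back until it just about touches the mug at the back of that lane, so that both lanes hold two upright mugs, one close behind the other. Do not knock over or shove any other mug, and leave the things around the rack alone.

Things in the scene. Friction and masses are not known exactly. Their poses are not given: they have to be found in the camera images.
- rack: Fixed bamboo rack, 360 (x) by 188 mm (y); origin: centre of its underside. Two lanes run along x, centre lines at y = +45 and -45 mm, 82 mm wide, floor 8 mm above the origin, between 8 mm wide rails whose tops are 30 mm above the origin. Front (-x, towards the robot's left) open; a stop of the same height at the back, inner face at x = +174 mm.
- mug_fallen_mid (a point): Open handleless duck-egg blue mug: straight cylinder, 76 mm outer diameter, 95 mm high, wall 4 mm, about 0.3 kg. Point: its centre, half-way up; its z axis runs from base to mouth. It lies on its side along either lane, mouth towards the rack's front (-x). 98 to 141 mm free from its base to the mug behind. Lifting the upper rim tips it over its base's lower edge; it then stands beyond where its base was.
- mug_front_mid (a point): Open handleless duck-egg blue mug: straight cylinder, 76 mm outer diameter, 95 mm high, wall 4 mm, about 0.3 kg. Point: its centre, half-way up; its z axis runs from base to mouth. It stands upright in the lane that the fallen mug does not lie in, with a gap of 60 to 103 mm to the mug behind it.
- mug_back_a_mid (a point): Open handleless duck-egg blue mug: straight cylinder, 76 mm outer diameter, 95 mm high, wall 4 mm, about 0.3 kg. Point: its centre, half-way up; its z axis runs from base to mouth. It stands upright near the back stop in the lane at the rack's y = +45 mm.
- mug_back_b_mid (a point): Open handleless duck-egg blue mug: straight cylinder, 76 mm outer diameter, 95 mm high, wall 4 mm, about 0.3 kg. Point: its centre, half-way up; its z axis runs from base to mouth. It stands upright near the back stop in the lane at the rack's y = -45 mm.
- kettle: Cream kettle, 190 mm high, 156 mm diameter with a black handle, loose on an oval grey tray (400 by 250 mm) at the robot's right. Origin: centre of its underside. Bystander.
- sugar_bowl: Cream lidded sugar bowl, 94 mm diameter, 91 mm high, on the same tray. Origin: centre of its underside. Bystander.
- spoon_rest: White ceramic spoon rest, 160 mm long, 13 mm high, at the robot's left. Origin: under the centre of its dish. Bystander.
- strainer: Steel tea strainer with a 44 mm ball and sprung handles, 175 mm long, lying at the robot's left. Origin: on the surface below its middle. Bystander.
There are look-alikes about, which are no part of the job. What is shaped like the part that bears mug_front_mid but black or orange is not meant.

How it is judged:
By the outcome, as a careful person would: the job done as asked, in the order asked, and still so for the second after the job is handed in, with the robot touching nothing.
It also fails if it takes over 67 s, if anything falls off the work surface, if the arm or the gripper's body presses on something with over 40 N, if the wrist force passes 120 N, or if a joint passes its speed limit or range.

### The arm

A 6-joint arm with a two-finger parallel gripper is mounted at the origin on the work surface. World frame = base frame: x ahead of the robot, y to its left, z up, the work surface at z = 0. Lengths are in m, angles in rad, forces in N, time in s.
With the tool pointing down it reaches from about 0.4 to 0.825 m from the base axis. Payload 7 kg.
Tool frame: the origin (TCP) lies at the very end of the fingers, on their centre line; the grasp point (between the pads) lies 19 mm behind it; z points along the fingers, x is the direction in which the jaws open and shut, and the axes are right-handed (so a half turn about z gives the same grasp; the last joint's range is limited). The gripper opens to 88 mm and grips with 3 to 60 N. Pads are 19 mm wide; open, the fingers measure 130 mm over their backs; the gripper's body (78 mm by 193 mm) begins 47 mm behind the grasp point.
Start: joints at [-1.047, 0.359, 0.012, 0, -1.224, -0.288], TCP at [0.158, -0.656, 0.227] pointing down, gripper open.
Joint ranges: [-3.07, 3.07], [-1.43, 2.12], [-1.02, 1.25], [-3.03, 1.67], [-3.05, -0], [-3.03, 3.03]. Speed limits (rad/s): [2.39, 2.39, 3.01, 3.14, 3.14, 3.14].

### API

Orientations are given as [roll, pitch, yaw] about the fixed x, y, z axes, in that order (R = Rz(yaw) Ry(pitch) Rx(roll)).
In Python, from station import telemetry, grab_frame, arm, regions_of, pinpoint gives the robot as it stands. The module is installed in compiled form; this text tells all that it offers.
- The arm moves only by the shell command python3 -m inch 'ROWS' [FORCE]. ROWS is text: rows parted by semicolons, each of 7 numbers parted by spaces: the opening, from 0 (shut) to 1 (fully open), then the shift along the world's x, y, z in cm, then the turn, a rotation vector about the world's x, y, z in degrees. A call has 1 to 12 rows; each row is the pose to reach, as a shift and turn from the pose measured when the call began; what a row does not reach only later rows make up. A row lasts 1/8 s, in which the tool goes at most 62.5 mm and 10.7 degrees, less where a joint would pass 70% of its speed; a pose out of reach is approached as far as the arm can. A call with a gripper value outside its range is refused whole. The fingers move at their own pace and stop on an object; FORCE is the grip in N (left out, the last holds). Time passes only in rows, so rows that repeat a pose let the fingers close. It gives the time, the measured TCP pose, the force and the opening at its end, in the units of the state.
- telemetry.get_state(): the state, without advancing time (a new reading comes with each control period).
- grab_frame(name): name is "scene" or "side" or "wrist"; returns a dict with "pixels" (400x640x3 uint8, red, green, blue), "fx", "fy", "cx", "cy" (pixels), "R" (3x3) and "t" (3): a world point X has camera coordinates R X + t. Camera axes: x right, y down, z forward; pixel columns grow to the right and rows downward; lengths in m; the calibration is good to about 2 mm. A picture is of the moment at which its call begins. There is no depth.
- arm.job_done(): hands the job in, once; it reports no verdict.
Trained networks look in the newest picture that a camera, given by its name, has taken for a name from the list of things; names that differ only in an ending like _2 or _b are one class to them, and where a whole thing is asked for, a point or a joint stands for the part that bears it (a point fixed in the world has none). Each returns a list of dicts, best first, with "p" (0 to 1); they miss things now and then, are a little off and sometimes report something else, mostly with a low value. They report only what shows in the picture. A call takes as long as a camera call. They do not tell look-alikes from the thing itself.
- regions_of(camera, name): "pixels" (400x640 bool, what is visible of it) and "bbox" ([left, top, right, bottom] in pixels, round what is visible of it).
- pinpoint(camera, name): "location" ([column, row] in pixels: a listed point, or the origin of a listed thing).
The state is a dict: "t": time; "q": joint angles; "qd": joint speeds; "joint_efforts": joint torques, N m; "eef_pos": TCP position; "ee_rot": TCP orientation; "force": force on the tool from outside, world axes, zero at the start; "moment": the same for the moment, N m; "width": finger opening in m.
Only numpy, scipy, OpenCV 4.12 (cv2) and the standard library are available. Lean on these libraries where they do the work, as an engineer would, in place of code of your own. Each camera call takes 0.05 s, during which the arm holds its last target. There are 200 camera calls.

## Working session

There is one attempt and no reset: what is moved stays moved. The work goes in short steps, Python scripts to look and compute and a shell command to move; the robot and the scene stay as the last step left them, time stands still between calls to the robot, and variables do not carry over. Pictures are saved under pics/ and viewed, about 8 in all and at most 12, crops included, and the job is handed in when it is done.

```bash
mkdir -p pics; cat > h.py <<'E'
import numpy as np, cv2
from station import telemetry, grab_frame, arm, regions_of, pinpoint
def save(f,n,crop=None,s=1):
    im=f["pixels"][:,:,::-1]
    if crop: l,t,r,b=crop; im=im[t:b,l:r]
    cv2.imwrite("pics/"+n,cv2.resize(im,None,fx=s,fy=s))
def proj(f,X):
    c=np.array(X)@np.array(f["R"]).T+f["t"]; return np.c_[f["fx"]*c[:,0]/c[:,2]+f["cx"],f["fy"]*c[:,1]/c[:,2]+f["cy"]]
def ray(f,uv):
    R=np.array(f["R"]);d=R.T@np.array([(uv[0]-f["cx"])/f["fx"],(uv[1]-f["cy"])/f["fy"],1]);return -R.T@f["t"],d/np.linalg.norm(d)
def atz(f,uv,z):
    o,d=ray(f,uv);return o+d*(z-o[2])/d[2]
E
python3 - <<'E'
from h import *
np.set_printoptions(precision=3,suppress=True)
ims=[]
for c in ["scene","side"]:
    f=grab_frame(c); ims.append(f["pixels"][:,:,::-1])
    print(c,-np.array(f["R"]).T@f["t"],f["fx"])
    for n,z in [("rack",0),("mug_fallen_mid",.046),("mug_front_mid",.0555),("kettle",0),("sugar_bowl",0),("spoon_rest",0),("strainer",0)]:
        for r in pinpoint(c,n): print(n,round(r["p"],2),np.array(r["location"]),atz(f,r["location"],z))
cv2.imwrite("pics/a.png",cv2.resize(np.vstack(ims),(640,800))[:,:] if 0 else np.vstack(ims)[:, :])
save(grab_frame("scene"),"sc.png");cv2.imwrite("pics/si.png",ims[1])
print(telemetry.get_state())
E
```

```text
scene [ 1.552 -0.412  0.85 ] 442.5589931098563
rack 0.78 [300.3 215.4] [ 0.544 -0.009  0.   ]
mug_front_mid 0.92 [311.7 247.1] [ 0.749 -0.062  0.055]
mug_front_mid 0.91 [281.3 171.7] [0.365 0.001 0.055]
mug_front_mid 0.9 [317.6 205.5] [0.588 0.031 0.055]
mug_front_mid 0.8 [358.5 264.4] [0.859 0.019 0.055]
mug_front_mid 0.7 [266.  213.6] [ 0.559 -0.122  0.055]
mug_front_mid 0.57 [345.4 233. ] [0.736 0.046 0.055]
kettle 0.59 [154.7 264.9] [ 0.573 -0.453  0.   ]
spoon_rest 0.75 [389.  168.6] [0.432 0.386 0.   ]
spoon_rest 0.5 [264.5 215.4] [ 0.496 -0.109  0.   ]
strainer 0.61 [429.8 187.3] [0.593 0.446 0.   ]
side [0.393 0.724 0.899] 416.79906945595764
rack 0.64 [334.8 199.6] [ 0.541 -0.017  0.   ]
mug_fallen_mid 0.61 [338. 218.] [0.511 0.079 0.046]
mug_front_mid 0.88 [309.2 195. ] [0.601 0.03  0.055]
mug_front_mid 0.86 [226.4 184.4] [0.831 0.049 0.055]
mug_front_mid 0.85 [402.6 202.9] [ 0.357 -0.004  0.055]
mug_front_mid 0.78 [261.1 193.8] [0.727 0.058 0.055]
mug_front_mid 0.77 [271.7 166.5] [ 0.733 -0.047  0.055]
kettle 0.65 [353.2 104.7] [ 0.576 -0.455  0.   ]
sugar_bowl 0.78 [404.8 113.1] [ 0.396 -0.452  0.   ]
sugar_bowl 0.3 [337.3 218.4] [ 0.519  0.046 -0.   ]
spoon_rest 0.73 [343.  355.1] [0.426 0.4   0.   ]
strainer 0.74 [407.4 115.1] [ 0.386 -0.443  0.   ]
strainer 0.65 [259.5 354.8] [0.599 0.444 0.   ]
{'t': 0.85, 'q': array([-1.047,  0.359,  0.012, -0.   , -1.224, -0.288]), 'qd': array([-0.002,  0.001, -0.   , -0.001, -0.001,  0.001]), 'joint_efforts': array([ -0.   , -58.233,  29.33 ,   7.003,   0.013,   0.   ]), 'eef_pos': array([ 0.158, -0.656,  0.227]), 'ee_rot': array([3.142, 0.   , 1.807]), 'force': array([ 0.746, -0.3  , -0.5  ]), 'moment': array([ 0.025,  0.005, -0.026]), 'width': 0.08775641210632679}
```

View pics/sc.png

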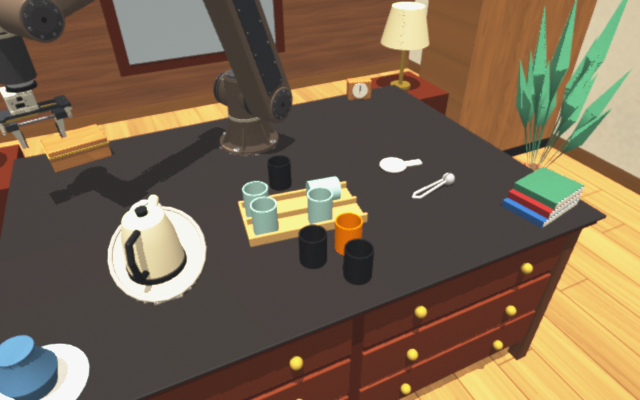

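View pics/si.png

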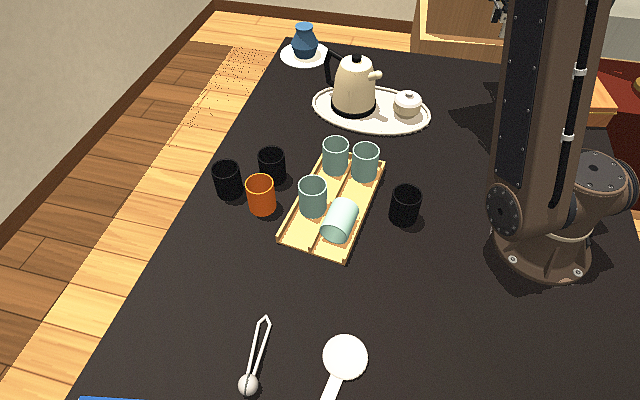

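Scene: the fallen mug is at (323,187) in the scene view and (338,220) in the side view, in the near lane. The upright duck-egg mugs are at side (312,197), which is the front one in the far lane, and at (335,155) and (365,162), the back ones. Look-alikes are black at side (228,180), (271,165) and (405,205), and orange at (261,195); I exclude these by colour. Next I fit models to the masks.

```bash
cat >> h.py <<'E'
from scipy.optimize import minimize
a=np.linspace(0,2*np.pi,40)
def cyl(c,ax=(0,0,1)):
    ax=np.array(ax,float);ax/=np.linalg.norm(ax);u=np.cross(ax,[.3,.5,.1] if abs(ax[2])>.9 else [0,0,1]);u/=np.linalg.norm(u);v=np.cross(ax,u)
    r=.038*(np.outer(np.cos(a),u)+np.outer(np.sin(a),v));return np.vstack([r+c+.0475*ax,r+c-.0475*ax])
def hull(f,P,s=4):
    m=np.zeros((400*s,640*s),np.uint8);h=cv2.convexHull((proj(f,P)*s+s/2).astype(np.int32));cv2.fillConvexPoly(m,h,1)
    return cv2.resize(m.astype(np.float32),(640,400),interpolation=cv2.INTER_AREA)
def iou(f,m,P):
    h=hull(f,P);return np.minimum(h,m).sum()/np.maximum(h,m).sum()
def fit(obs,mk,x0,d=.008):
    g=lambda x:-sum(iou(f,m,mk(x)) for f,m in obs)
    n=len(x0);S=np.vstack([x0]+[np.array(x0)+d*np.eye(n)[i]*(1 if i<2 else 6) for i in range(n)])
    r=minimize(g,x0,method="Nelder-Mead",options=dict(initial_simplex=S,xatol=2e-4,fatol=1e-4));return r.x,-r.fun/len(obs)
E
cat > m.py <<'E'
from h import *
np.set_printoptions(precision=4,suppress=True)
F={};M={}
for c in ["scene","side"]:
    F[c]=grab_frame(c);M[c]=[]
    for n in ["mug_front_mid","mug_fallen_mid"]:
        for r in regions_of(c,n):
            p=r["pixels"];col=np.median(F[c]["pixels"][p],0)
            if r["p"]>.3 and col[2]>90 and col[2]>col[0]: M[c].append(p); print(c,n,round(r["p"],2),r["bbox"],col,p.sum())
def match(P):
    o=[]
    for c in F:
        b=max(M[c],key=lambda m:iou(F[c],m,P));q=iou(F[c],b,P)
        if q>.35:o.append((F[c],b))
    return o
for nm,x0 in [("front",(.60,.03)),("backfar",(.585,-.12)),("backnear",(.495,-.12))]:
    mk=lambda x:cyl([x[0],x[1],.0555])
    o=match(mk(x0));x,s=fit(o,mk,x0);print(nm,len(o),x,s)
    for q in o: print("   single",*fit([q],mk,x))
mk=lambda x:cyl([x[0],x[1],.046],[np.cos(x[2]),np.sin(x[2]),0])
x0=(.515,.06,1.57);o=match(mk(x0))
if o: print("fallen",len(o),*fit(o,mk,x0)); 
for c in F:save(F[c],"c_%s.png"%c,(220,140,400,280) ,4)
E
python3 m.py
```

```text
scene mug_front_mid 0.9 [306.3, 189.1, 330.4, 223.8] [141. 172. 155.] 808
scene mug_front_mid 0.64 [248.2, 195.7, 276.8, 233.9] [140. 171. 155.] 906
scene mug_fallen_mid 0.58 [307.1, 174.6, 340.9, 200.6] [240. 247. 245.] 403
side mug_front_mid 0.96 [296.1, 171.9, 325.7, 217.5] [107. 126. 111.] 1208
side mug_fallen_mid 0.63 [316.9, 196.8, 359.5, 242.9] [222. 244. 228.] 1255
front 2 [0.5924 0.0319] 0.8939088582992554
   single [0.5889 0.0345] 0.844901978969574
   single [0.5924 0.0319] 0.9493177533149719
backfar 1 [ 0.5662 -0.1315] 0.8777507543563843
   single [ 0.5662 -0.1315] 0.8777507543563843
backnear 1 [ 0.5651 -0.1312] 0.8780190944671631
   single [ 0.5651 -0.1312] 0.8780190944671631
fallen 1 [0.5064 0.0842 1.4546] 0.954112708568573
```

View pics/c_side.png

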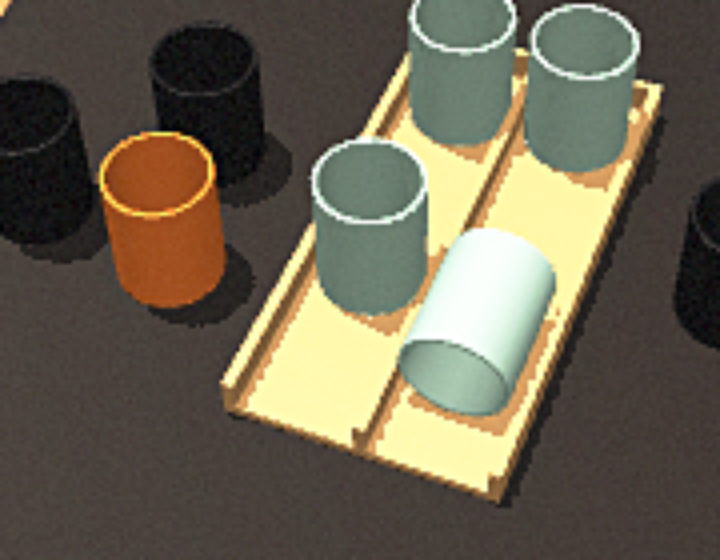

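The side crop shows the front mug rim at side (312,185), the fallen mug with its mouth facing +y at about (333,234), the back rims at (336,146) and (366,150), and the rack corners at (277,242), (345,265) and (385,162). Next I fit the back mugs with colour masks and the rack from its corners.

```bash
cat > m2.py <<'E'
from h import *
np.set_printoptions(precision=4,suppress=True)
F={c:grab_frame(c) for c in ["scene","side"]}
M={}
for c in F:
    p=F[c]["pixels"].astype(int);m=((p[...,1]>p[...,0]+6)&(p[...,1]>60)).astype(np.uint8)
    m=cv2.morphologyEx(m,cv2.MORPH_CLOSE,np.ones((5,5)));M[c]=m
def comp(c,P,others=[]):
    w=cv2.dilate((hull(F[c],P)>.5).astype(np.uint8),np.ones((13,13)));m=M[c]*w
    for o in others: m=m*(cv2.dilate((hull(F[c],o)>.3).astype(np.uint8),np.ones((3,3)))==0)
    return m
up=lambda x:cyl([x[0],x[1],.0555])
lie=lambda x:cyl([x[0],x[1],.046],[np.cos(x[2]),np.sin(x[2]),0])
fr=(.592,.032);fa=(.506,.084,1.455);bn=(.49,-.105);bf=(.578,-.115)
for it in range(3):
    for c in F:
        pass
    bn,s1=fit([("side" and F["side"],comp("side",up(bn),[up(bf)] if it else []))],up,bn)
    bf,s2=fit([(F["side"],comp("side",up(bf),[up(bn),up(fr)]))],up,bf)
    fr,s3=fit([(F["side"],comp("side",up(fr),[lie(fa)]))],up,fr)
    fa,s4=fit([(F["side"],comp("side",lie(fa),[up(fr)]))],lie,fa)
print("side bn",bn,s1,"bf",bf,s2,"fr",fr,s3,"fa",fa,s4)
b2,s=fit([(F["scene"],comp("scene",up(bf),[up(bn)]))],up,bf);print("scene bf",b2,s)
b2,s=fit([(F["scene"],comp("scene",up(fr),[lie(fa)]))],up,fr);print("scene fr",b2,s)
f=F["side"]
print("front corners z0",atz(f,(277,242.5),0),atz(f,(345,264.5),0),"z.03",atz(f,(275.8,236.5),.03),atz(f,(346,259.8),.03),"back near top",atz(f,(385,161.5),.03))
E
python3 m2.py
```

```text
side bn [ 0.4829 -0.1302] 0.9334145784378052 bf [ 0.5681 -0.1359] 0.9308733940124512 fr [0.5925 0.0323] 0.9195144772529602 fa [0.5071 0.0842 1.4568] 0.757218599319458
scene bf [ 0.5634 -0.1303] 0.420981764793396
scene fr [0.5881 0.0357] 0.42162054777145386
front corners z0 [0.6528 0.1613 0.    ] [0.4687 0.1815 0.    ] z.03 [0.6528 0.1635 0.03  ] [0.4666 0.1862 0.03  ] back near top [ 0.4254 -0.1717  0.03  ]
```

View pics/c_scene.png

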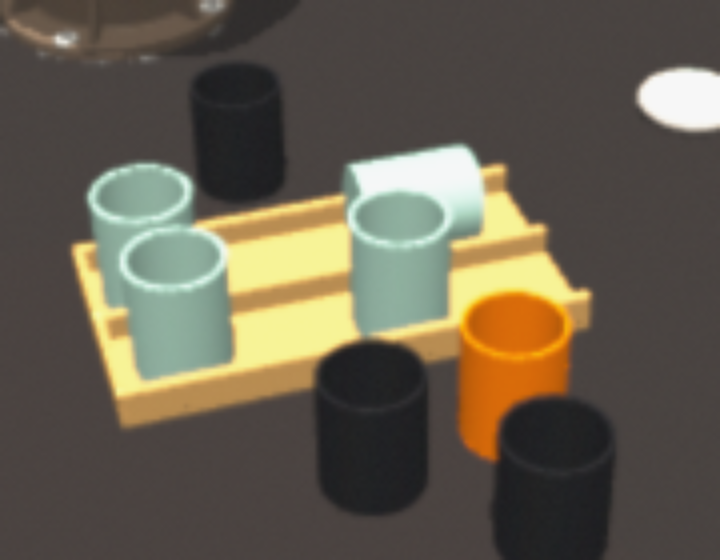

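```bash
python3 -m inch '1 5 6 6 0 0 10;1 34 40 8 0 0 30;1 34 40 8 0 0 30;1 34 40 8 0 0 30;1 34 40 8 0 0 30;1 34 40 8 0 0 30;1 34 40 8 0 0 30;1 34 40 8 0 0 30;1 34 40 8 0 0 30;1 34 40 8 0 0 30;1 34 40 8 0 0 30'
```

```text
t: 2.62
eef_pos: [0.4975, -0.2562, 0.3065]
ee_rot: [-3.141, -0.0, 2.331]
force: [0.1, -0.2, 0.4]
width: 0.0875
```

```bash
python3 -m inch '1 1.2 36.7 -8 0 0 39.6;1 1.2 36.7 -8 0 0 39.6;1 1.2 36.7 -8 0 0 39.6;1 1.2 36.7 -8 0 0 39.6;1 1.2 36.7 -8 0 0 39.6;1 1.2 36.7 -8 0 0 39.6;1 1.2 36.7 -8 0 0 39.6;1 1.2 36.7 -8 0 0 39.6;1 1.2 36.7 -8 0 0 39.6' && python3 -m inch '1 0 0 0 -24.8 2.9 0;1 0 0 0 -24.8 2.9 0;1 0 0 0 -24.8 2.9 0;1 0 0 0 -24.8 2.9 0'; python3 - <<'E'
from h import *
np.set_printoptions(precision=3,suppress=True)
s=telemetry.get_state();print(s["q"],s["eef_pos"],s["ee_rot"])
f=grab_frame("wrist");save(f,"w1.png")
print(proj(f,[[.5071,.0842,.046],[.5125,.1314,.084],[.5014,.037,.084],[.5925,.0323,.103]]))
E
```

```text
t: 3.75
eef_pos: [0.5097, 0.1093, 0.2269]
ee_rot: [3.142, 0.0, 3.02]
force: [0.2, -0.0, 0.3]
width: 0.0876
t: 4.25
eef_pos: [0.5096, 0.109, 0.226]
ee_rot: [-2.705, 0.001, 3.02]
force: [-0.9, -0.8, -0.6]
width: 0.0876
[ 0.786  0.249 -0.336  0.271 -1.346 -1.016] [0.51  0.109 0.226] [-2.705  0.001  3.02 ]
[[320.096 220.178]
 [320.285 271.904]
 [319.945 166.934]
 [215.084 169.92 ]]
```

View pics/w1.png

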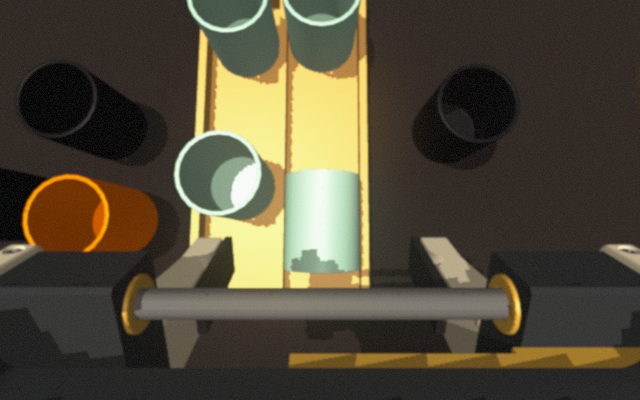

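The wrist view shows the fallen mug at columns 286–358, with its mouth at row 271, which matches the prediction of (320,272). The front mug's rim is at (218,173). Descending to grip near the mouth.

```bash
python3 -m inch '1 0 0.2 -6 0 0 0;1 0 0.2 -11 0 0 0;1 0 0.2 -15 0 0 0;1 0 0.2 -17.5 0 0 0;1 0 0.2 -18.7 0 0 0;1 0 0.2 -18.7 0 0 0;1 0 0.2 -18.7 0 0 0' && python3 -m inch '0 0 0 0 0 0 0;0 0 0 0 0 0 0;0 0 0 0 0 0 0;0 0 0 0 0 0 0;0 0 0 0 0 0 0;0 0 0 0 0 0 0' 12
```

```text
t: 5.18
eef_pos: [0.5104, 0.1111, 0.0407]
ee_rot: [-2.709, 0.003, 3.019]
force: [0.4, 0.2, 0.5]
width: 0.0876
t: 5.92
eef_pos: [0.5108, 0.1115, 0.0415]
ee_rot: [-2.709, 0.004, 3.02]
force: [-1.7, 1.0, 7.1]
width: 0.0745
```

```bash
python3 -m inch '1 0 0 0 0 0 0;1 0 0 0 0 0 0;1 0 0 -0.3 0 0 0;1 0 0 -0.6 0 0 0;1 0 0 -0.6 0 0 0;1 0 0 -0.6 0 0 0' && python3 -m inch '0 0 0 0 0 0 0;0 0 0 0 0 0 0;0 0 0 0 0 0 0;0 0 0 0 0 0 0;0 0 0 0 0 0 0;0 0 0 0 0 0 0' 15
```

```text
t: 6.68
eef_pos: [0.5107, 0.1114, 0.0354]
ee_rot: [-2.709, 0.004, 3.02]
force: [-0.9, 0.2, 0.2]
width: 0.0879
t: 7.42
eef_pos: [0.5108, 0.1115, 0.0354]
ee_rot: [-2.709, 0.004, 3.02]
force: [0.3, 0.6, -0.7]
width: 0.0747
```

```bash
python3 -m inch '0 0 0.2 1 4 -0.5 0;0 0 0.5 2 12 -1.4 0;0 0.1 0.8 3 20 -2.4 0;0 0.1 1 4 28 -3.3 0;0 0.2 1.3 5 36 -4.3 0;0 0.2 1.5 5.8 44 -5.2 0;0 0.2 1.6 5.8 49.6 -5.9 0;0 0.2 1.6 5.8 49.6 -5.9 0;0 0.2 1.6 5.8 49.6 -5.9 0'; python3 - <<'E'
from h import *
a=grab_frame("side")["pixels"][120:290,220:430];b=grab_frame("scene")["pixels"][100:270,200:410]
cv2.imwrite("pics/l1.png",cv2.resize(np.hstack([a,b])[:,:,::-1],None,fx=1.9,fy=1.9))
E
```

```text
t: 8.55
eef_pos: [0.5125, 0.127, 0.093]
ee_rot: [2.705, -0.001, 3.018]
force: [-0.7, -0.1, -3.6]
width: 0.0747
```

View pics/l1.png

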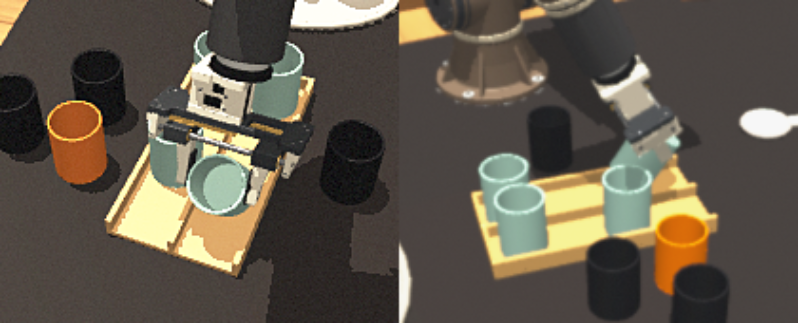

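The mug hangs clear at about 50°, mouth up, in the near lane; the other mugs haven't moved. I'll tilt it 20° further and then lower it until it touches.

```bash
python3 -m inch '0 0.1 0.9 0.5 7 -0.8 0;0 0.2 1.7 0.9 15 -1.8 0;0 0.2 1.7 0.9 19.9 -2.4 0;0 0.2 1.7 0.9 19.9 -2.4 0;0 0.2 1.7 0.9 19.9 -2.4 0' && python3 -m inch '0 0 0 -0.4 0 0 0;0 0 0 -0.8 0 0 0;0 0 0 -1.1 0 0 0;0 0 0 -1.1 0 0 0'; python3 - <<'E'
from h import *
a=grab_frame("side")["pixels"][120:290,220:430];b=grab_frame("scene")["pixels"][100:270,200:410]
cv2.imwrite("pics/l2.png",cv2.resize(np.hstack([a,b])[:,:,::-1],None,fx=1.9,fy=1.9))
E
```

```text
t: 9.28
eef_pos: [0.5142, 0.1452, 0.1019]
ee_rot: [2.357, -0.001, 3.021]
force: [0.8, 0.6, -3.1]
width: 0.0744
t: 9.78
eef_pos: [0.514, 0.1453, 0.0906]
ee_rot: [2.357, -0.002, 3.021]
force: [0.6, 0.2, -2.9]
width: 0.0745
```

View pics/l2.png

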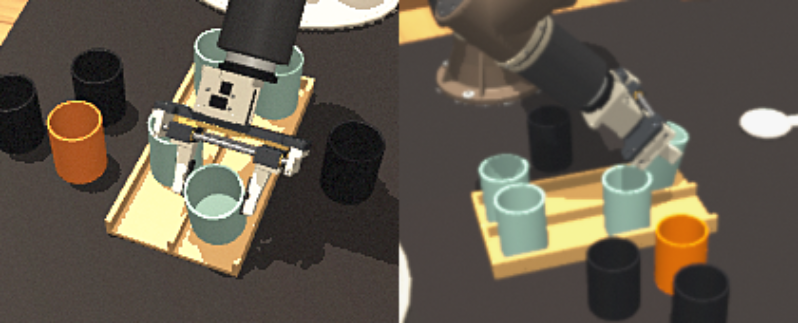

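```bash
python3 -m inch '0 0 0 -0.2 0 0 0;0 0 0 -0.4 0 0 0;0 0 0 -0.4 0 0 0' && python3 -m inch '0 0 -0.2 -0.3 -6 0.7 0;0 0 -0.4 -0.6 -13 1.5 0;0 -0.1 -0.5 -0.8 -19.9 2.4 0;0 -0.1 -0.5 -0.8 -19.9 2.4 0'; python3 - <<'E'
from h import *
a=grab_frame("side")["pixels"][120:290,220:430];b=grab_frame("scene")["pixels"][100:270,200:410]
cv2.imwrite("pics/l3.png",cv2.resize(np.hstack([a,b])[:,:,::-1],None,fx=1.9,fy=1.9))
E
```

```text
t: 10.25
eef_pos: [0.5141, 0.145, 0.0867]
ee_rot: [2.357, -0.002, 3.021]
force: [0.4, 0.3, -3.5]
width: 0.0745
t: 10.75
eef_pos: [0.5141, 0.1425, 0.0806]
ee_rot: [2.706, 0.003, 3.025]
force: [1.3, -1.3, 7.9]
width: 0.0747
```

View pics/l3.png

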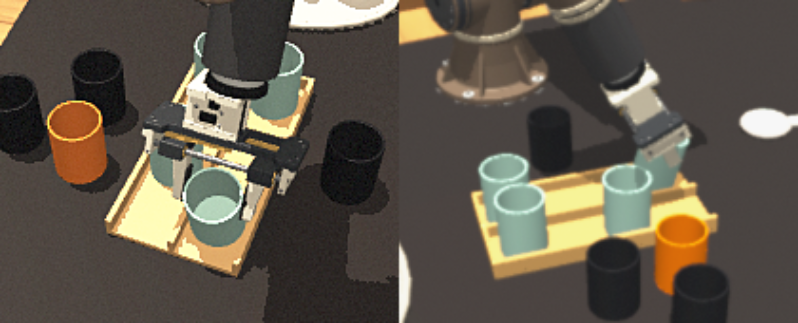

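```bash
python3 -m inch '0 0 -0.2 -0.3 -8 1 0;0 0 -0.5 -0.5 -16 1.9 0;0 -0.1 -0.8 -0.7 -24.8 2.9 0;0 -0.1 -0.8 -0.7 -24.8 2.9 0;0 -0.1 -0.8 -0.7 -24.8 2.9 0'; python3 - <<'E'
from h import *
a=grab_frame("side")["pixels"][120:290,220:430];b=grab_frame("scene")["pixels"][100:270,200:410]
cv2.imwrite("pics/l4.png",cv2.resize(np.hstack([a,b])[:,:,::-1],None,fx=1.9,fy=1.9))
E
```

```text
t: 11.48
eef_pos: [0.5148, 0.1334, 0.0746]
ee_rot: [3.138, 0.004, 3.025]
force: [1.9, -3.5, 9.0]
width: 0.0745
```

View pics/l4.png

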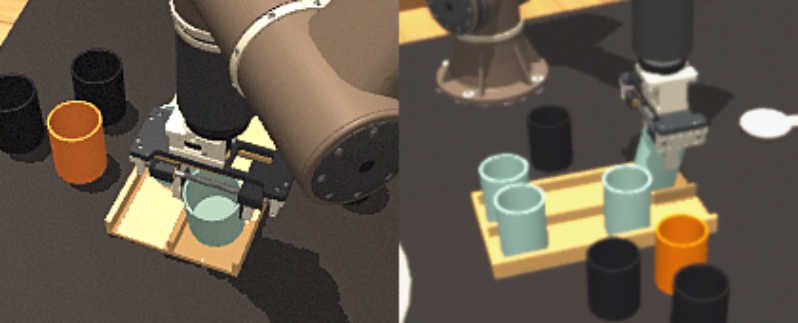

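Nearly upright, with the base edge on the floor and past the balance point. I open slightly so it settles between the pads.

```bash
python3 -m inch '0.87 0 0 0 0 0 0;0.9 0 0 0 0 0 0;0.94 0 0 0 0 0 0;1 0 0 0 0 0 0;1 0 0 0 0 0 0;1 0 0 0 0 0 0' && python3 -m inch '1 0 0 4 0 0 0;1 0 0 7 0 0 0;1 -4 3 12 0 0 0;1 -4 6 12 0 0 0;1 -4 6 12 0 0 0'; cat > m3.py <<'E'
from h import *
np.set_printoptions(precision=4,suppress=True)
import sys
C=np.array([.539,-.0057]);e=np.array([-.118,-.993]);n=np.array([.993,-.118])
f=grab_frame("side");p=f["pixels"].astype(int);m=((p[...,1]>p[...,0]+6)&(p[...,1]>60)).astype(np.uint8);m=cv2.morphologyEx(m,cv2.MORPH_CLOSE,np.ones((5,5)))
X={k:np.array([float(v) for v in a.split(",")]) for k,a in (s.split("=") for s in sys.argv[2:])}
up=lambda x:cyl([x[0],x[1],.0555])
for it in range(3):
    for k in X:
        w=cv2.dilate((hull(f,up(X[k]))>.5).astype(np.uint8),np.ones((13,13)))*m
        for j in X:
            if j!=k: w=w*(cv2.dilate((hull(f,up(X[j]))>.3).astype(np.uint8),np.ones((3,3)))==0)
        X[k],s=fit([(f,w)],up,X[k])
        if it==2: print(k,X[k],"score",round(s,3),"rack e,n",(X[k]-C)@e,(X[k]-C)@n)
save(f,sys.argv[1],(220,100,420,290),3)
E
python3 m3.py s5.png st=.5145,.13 fr=.592,.032 bn=.483,-.130 bf=.568,-.136; python3 -c "
from station import telemetry as t;print(t.get_state()['eef_pos'])"
```

```text
t: 12.32
eef_pos: [0.5147, 0.1332, 0.0745]
ee_rot: [3.137, 0.004, 3.024]
force: [0.1, 0.6, 0.2]
width: 0.0877
t: 12.95
eef_pos: [0.4747, 0.1952, 0.1957]
ee_rot: [3.135, 0.006, 3.026]
force: [-0.3, 0.2, -0.5]
width: 0.0883
st [0.5125 0.1114] score 0.854 rack e,n -0.1131615574356079 -0.04013872847137461
fr [0.5923 0.0331] score 0.223 rack e,n -0.04479002668437956 0.048395594431304874
bn [ 0.4709 -0.1376] score 0.185 rack e,n 0.13902959183349614 -0.05208365816650407
bf [ 0.6324 -0.1874] score 0.058 rack e,n 0.16943567368164075 0.1141817618164053
[0.4744097  0.19415928 0.1948618 ]
```

View pics/s5.png

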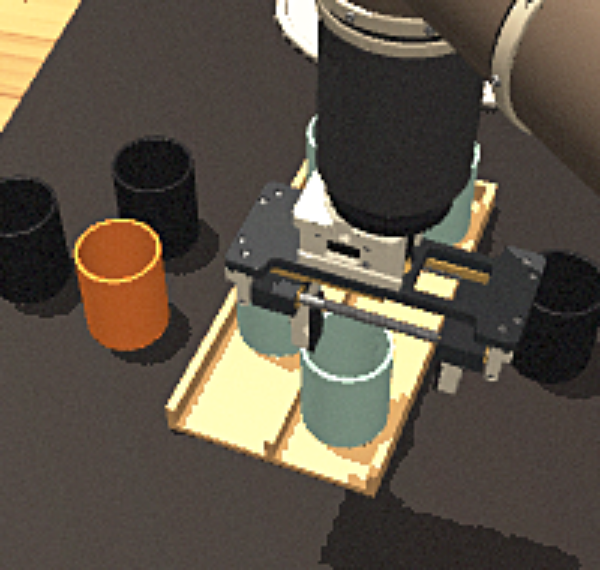

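The mug stands upright at the front of the near lane, its rim at about (335,220) in the side view, and its neighbours look unmoved. Next I push the far-lane front mug with shut fingers, tool tilted 10° so the tip leads.

```bash
python3 -m inch '0 6 -5 0 -4 0.5 0;0 12.4 -10.2 0 -9.9 1.2 0;0 12.4 -10.2 0 -9.9 1.2 0;0 12.4 -10.2 0 -9.9 1.2 0;0 12.4 -10.2 0 -9.9 1.2 0' 20 && python3 -m inch '0 0 0 -5 0 0 0;0 0 0 -10 0 0 0;0 0 0 -13 0 0 0;0 0 0 -14 0 0 0;0 0 0 -14 0 0 0;0 0 0 -14 0 0 0'
```

```text
t: 13.62
eef_pos: [0.5979, 0.0913, 0.1941]
ee_rot: [-2.972, 0.002, 3.025]
force: [0.7, 0.3, -0.3]
width: 0.0431
t: 14.38
eef_pos: [0.5988, 0.092, 0.0557]
ee_rot: [-2.973, 0.004, 3.025]
force: [0.0, -0.3, -0.1]
width: 0.0005
```

```bash
python3 -m inch '0 -0.1 -0.9 0 0 0 0;0 -0.2 -1.7 0 0 0 0;0 -0.3 -2.5 0 0 0 0;0 -0.4 -3.3 0 0 0 0;0 -0.5 -4.2 0 0 0 0;0 -0.6 -5.1 0 0 0 0;0 -0.7 -6 0 0 0 0;0 -0.8 -6.9 0 0 0 0;0 -0.9 -7.8 0 0 0 0;0 -1 -8.6 0 0 0 0;0 -1.1 -9.2 0 0 0 0;0 -1.1 -9.4 0 0 0 0'; python3 - <<'E'
from h import *
np.set_printoptions(precision=4,suppress=True)
f=grab_frame("scene");b=f["pixels"]
p=b.astype(int);m=((p[...,1]>p[...,0]+6)&(p[...,1]>60)).astype(np.uint8)
for r in sorted(regions_of("scene","mug_front_mid"),key=lambda r:-r["p"]):
    q=r["pixels"];print(round(r["p"],2),np.array(r["bbox"]),np.median(b[q],0))
save(f,"p6.png",(220,120,380,260),4)
g=grab_frame("wrist");save(g,"p6w.png");print(telemetry.get_state()["eef_pos"])
a=cv2.resize(b[130:250,220:360],None,fx=3,fy=3);w=cv2.resize(g["pixels"],(600,375))
a=cv2.copyMakeBorder(a,0,max(0,375-a.shape[0]),0,0,cv2.BORDER_CONSTANT);print(a.shape)
s=grab_frame("side")
E
```

```text
t: 15.88
eef_pos: [0.588, -0.0022, 0.056]
ee_rot: [-2.974, 0.005, 3.025]
force: [0.8, 5.1, 3.9]
width: 0.0002
0.97 [334.9 211.7 367.1 253.6] [214. 106.  10.]
0.87 [269.9 157.1 294.2 194.2] [34. 34. 36.]
0.68 [279.2 190.9 306.5 229.7] [142. 173. 156.]
0.63 [341.2 240.3 372.1 288. ] [33. 34. 36.]
0.61 [295.4 226.5 326.8 271. ] [34. 34. 36.]
0.52 [242.2 179.1 270.5 218.9] [144. 176. 158.]
[ 0.5876 -0.0023  0.0556]
(375, 420, 3)
```

```bash
cat > m4.py <<'E'
from h import *
import sys
np.set_printoptions(precision=4,suppress=True)
C=np.array([.539,-.0057]);e=np.array([-.118,-.993]);n=np.array([.993,-.118])
s=telemetry.get_state();print("force",s["force"],(s["eef_pos"][:2]-C)@e)
f=grab_frame("scene");b=f["pixels"];up=lambda x:cyl([x[0],x[1],.0555]);X=[]
for r in regions_of("scene","mug_front_mid"):
    q=r["pixels"];c=np.median(b[q],0)
    if c[1]>c[0]+6:
        u=np.array([(r["bbox"][0]+r["bbox"][2])/2,(r["bbox"][1]+r["bbox"][3])/2])
        x,sc=fit([(f,q)],up,atz(f,u,.0555)[:2]);X.append(x);print(round(r["p"],2),np.array(r["bbox"]),x,"score",round(sc,3),"e,n",(x-C)@e,(x-C)@n)
E
python3 m4.py
```

```text
force [1.7655 1.8411 2.1671] -0.009143099365629672
0.65 [243.  179.3 270.6 217.5] [ 0.4691 -0.127 ] score 0.481 e,n 0.12868579806732355 -0.05511109025078971
0.6 [279.1 191.6 306.3 227. ] [ 0.5775 -0.0477] score 0.834 e,n 0.03719377641539837 0.04321224789138086
0.35 [250.2 194.9 280.4 233.1] [ 0.564  -0.1308] score 0.879 e,n 0.12125078315754861 0.03955729310609222
```

View pics/p6w.png

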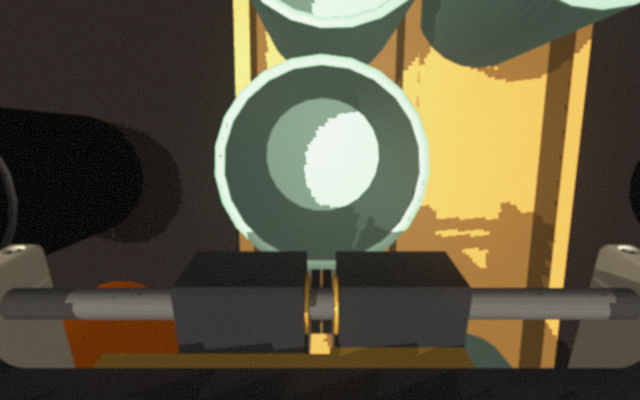

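The wrist view shows the pushed mug upright, with its rim at rows 54–268 around column 322. The back mug's near rim edge is at about row 28, leaving a small gap. I measure the gap from the rim edges at z = 0.103.

```bash
cat > g.py <<'E'
from h import *
np.set_printoptions(precision=4,suppress=True)
f=grab_frame("wrist");g=f["pixels"].astype(int)
import sys
c=int(sys.argv[1]);e=np.array([-.118,-.993])
col=g[:,c-3:c+4,:].mean(1)
for r in range(0,110,1): print(r,col[r].astype(int).tolist(),round(float(atz(f,(c,r),.103)[:2]@e),4),end=" | " if r%3<2 else "\n")
E
python3 g.py 322
```

```text
0 [231, 247, 232] 0.0351 | 1 [232, 247, 233] 0.0348 | 2 [232, 247, 233] 0.0345
3 [231, 247, 232] 0.0342 | 4 [232, 247, 233] 0.0339 | 5 [231, 247, 233] 0.0336
6 [231, 247, 233] 0.0333 | 7 [232, 247, 233] 0.033 | 8 [232, 247, 234] 0.0327
9 [232, 247, 233] 0.0324 | 10 [233, 247, 234] 0.0321 | 11 [233, 247, 234] 0.0318
12 [233, 247, 234] 0.0314 | 13 [233, 247, 233] 0.0311 | 14 [232, 247, 233] 0.0308
15 [228, 245, 229] 0.0305 | 16 [220, 242, 223] 0.0302 | 17 [215, 241, 219] 0.0299
18 [215, 241, 220] 0.0296 | 19 [221, 244, 223] 0.0293 | 20 [226, 246, 228] 0.029
21 [233, 247, 233] 0.0287 | 22 [237, 247, 237] 0.0284 | 23 [239, 247, 239] 0.0281
24 [236, 247, 236] 0.0278 | 25 [228, 245, 229] 0.0275 | 26 [199, 229, 201] 0.0271
27 [145, 172, 146] 0.0268 | 28 [94, 115, 96] 0.0265 | 29 [76, 93, 78] 0.0262
30 [73, 90, 75] 0.0259 | 31 [75, 91, 76] 0.0256 | 32 [73, 90, 76] 0.0253
33 [73, 90, 75] 0.025 | 34 [74, 90, 76] 0.0247 | 35 [75, 90, 75] 0.0244
36 [73, 90, 75] 0.024 | 37 [73, 90, 76] 0.0237 | 38 [73, 90, 75] 0.0234
39 [73, 89, 75] 0.0231 | 40 [74, 90, 76] 0.0228 | 41 [75, 91, 77] 0.0225
42 [73,
[... 1029 characters left out ...]
3 [75, 90, 76] 0.0091
84 [74, 89, 76] 0.0088 | 85 [73, 89, 74] 0.0085 | 86 [74, 89, 74] 0.0082
87 [73, 89, 75] 0.0078 | 88 [75, 90, 77] 0.0075 | 89 [75, 91, 77] 0.0072
90 [75, 90, 75] 0.0069 | 91 [75, 91, 77] 0.0065 | 92 [75, 90, 76] 0.0062
93 [75, 91, 76] 0.0059 | 94 [74, 89, 74] 0.0056 | 95 [74, 91, 76] 0.0052
96 [79, 96, 80] 0.0049 | 97 [92, 110, 93] 0.0046 | 98 [115, 139, 117] 0.0042
99 [135, 160, 138] 0.0039 | 100 [141, 168, 144] 0.0036 | 101 [142, 170, 146] 0.0033
102 [143, 169, 146] 0.0029 | 103 [143, 169, 145] 0.0026 | 104 [143, 169, 147] 0.0023
105 [144, 170, 146] 0.002 | 106 [142, 169, 144] 0.0016 | 107 [143, 170, 146] 0.0013
108 [144, 171, 148] 0.001 | 109 [141, 168, 144] 0.0006 |
```

The gap is 8.1 mm, so I push about 7 mm slowly.

```bash
python3 -m inch '0 0 -0.2 0 0 0 0;0 0 -0.4 0 0 0 0;0 -0.1 -0.6 0 0 0 0;0 -0.1 -0.7 0 0 0 0;0 -0.1 -0.7 0 0 0 0'; cat > g2.py <<'E'
from h import *
import sys
c=int(sys.argv[1]);e=np.array([-.118,-.993]);f=grab_frame("wrist")
col=f["pixels"][:,c-3:c+4].mean((1,2))
d=np.diff(col)
for r in np.where(np.abs(d)>18)[0]:
    if r<140: print(r,int(col[r]),int(col[r+1]),round(float(atz(f,(c,r+.5),.103)[:2]@e),4))
E
python3 g2.py 322
```

```text
t: 16.85
eef_pos: [0.5861, -0.0095, 0.0553]
ee_rot: [-2.973, 0.003, 3.025]
force: [0.5, 2.1, 2.1]
width: 0.0
48 229 208 0.0274
49 208 160 0.0271
50 160 107 0.0268
52 98 137 0.0262
53 137 188 0.0259
54 188 215 0.0255
63 218 182 0.0227
64 182 127 0.0224
65 127 87 0.0221
97 94 118 0.0117
98 118 137 0.0114
```

The gap is now about 1.0 mm, and the back mug's edge hasn't moved (0.0268 m along the lane both times). Retreating, then moving in front of the near-lane mug.

```bash
python3 -m inch '0 0.2 1.5 0 0 0 0;0 0.3 3 0 0 0 0;0 0.3 3 6 0 0 0;0 0.3 3 12 0 0 0;0 0.3 3 12 0 0 0;0 -3 9 12 0 0 0;0 -6.9 14 12 0 0 0;0 -6.9 18.6 12 0 0 0;0 -6.9 18.6 12 0 0 0;0 -6.9 18.6 12 0 0 0'; python3 - <<'E'
from h import *
C=np.array([.539,-.0057]);e=np.array([-.118,-.993]);n=np.array([.993,-.118])
f=grab_frame("wrist");save(f,"w7.png");g=f["pixels"]
for r in regions_of("wrist","mug_front_mid"):
    q=r["pixels"];b=np.array(r["bbox"]);c=np.median(g[q],0)
    P=[atz(f,uv,.103)[:2]-C for uv in [(b[0],(b[1]+b[3])/2),(b[2],(b[1]+b[3])/2),((b[0]+b[2])/2,b[3])]]
    print(round(r["p"],2),b,c,[np.round([p@e,p@n],4) for p in P])
E
```

```text
t: 18.15
eef_pos: [0.5165, 0.1769, 0.1745]
ee_rot: [-2.971, 0.002, 3.026]
force: [-0.1, 0.2, -0.5]
width: 0.0003
0.75 [439.4   0.  530.2  29.1] [13. 12. 12.] [array([-0.0411, -0.1201]), array([-0.0409, -0.1786]), array([-0.0499, -0.15  ])]
0.73 [  2.8  30.2 124.5 140.6] [108.  48.   0.] [array([-0.0862,  0.1671]), array([-0.086 ,  0.0863]), array([-0.1224,  0.1304])]
```

```bash
python3 - <<'E'
from h import *
C=np.array([.539,-.0057]);e=np.array([-.118,-.993]);n=np.array([.993,-.118])
f=grab_frame("wrist");g=f["pixels"].astype(int)
m=((g[...,1]>g[...,0]+6)&(g[...,1]>50)).astype(np.uint8)
k,l,st,ce=cv2.connectedComponentsWithStats(m)
for i in range(1,k):
    if st[i][4]>300: print(st[i],ce[i])
def en(uv):p=atz(f,uv,.103)[:2]-C;return np.round([p@e,p@n],4)
for r in range(60,300,20):
    w=np.where(m[r])[0]; print(r,len(w),w.min() if len(w) else 0,w.max() if len(w) else 0)
w=np.where(m[:,317:324].mean(1)>.5)[0];w=w[w<260];print(w.min(),w.max(),en((320,w.min())),en((320,w.max())))
E
```

```text
[ 263   75  111  112 8478] [317.24994102 130.41448455]
60 0 0 0
80 49 294 342
100 93 272 364
120 84 264 372
140 83 264 372
160 88 272 366
180 52 293 344
200 0 0 0
220 0 0 0
240 0 0 0
260 0 0 0
280 0 0 0
75 186 [-0.0779 -0.043 ] [-0.1518 -0.0431]
```

```bash
python3 -m inch '0 0 0 -5 0 0 0;0 0 0 -9 0 0 0;0 0 0 -11.5 0 0 0;0 0 0 -12.2 0 0 0;0 0 0 -12.2 0 0 0' && python3 -m inch '0 -0.1 -0.8 0 0 0 0;0 -0.2 -1.5 0 0 0 0;0 -0.3 -2.2 0 0 0 0;0 -0.3 -2.9 0 0 0 0;0 -0.4 -3.7 0 0 0 0;0 -0.5 -4.5 0 0 0 0;0 -0.6 -5.3 0 0 0 0;0 -0.7 -6.1 0 0 0 0;0 -0.8 -6.9 0 0 0 0;0 -0.9 -7.7 0 0 0 0;0 -1 -8.4 0 0 0 0;0 -1.1 -8.9 0 0 0 0' && python3 -m inch '0 -0.1 -0.8 0 0 0 0;0 -0.2 -1.5 0 0 0 0;0 -0.3 -2.3 0 0 0 0;0 -0.4 -3.1 0 0 0 0;0 -0.5 -3.9 0 0 0 0;0 -0.6 -4.7 0 0 0 0;0 -0.7 -5.5 0 0 0 0;0 -0.8 -6.3 0 0 0 0;0 -0.8 -7.1 0 0 0 0;0 -0.9 -7.6 0 0 0 0;0 -0.9 -7.8 0 0 0 0;0 -0.9 -7.8 0 0 0 0'; python3 g2.py 322
```

```text
t: 18.92
eef_pos: [0.5173, 0.1753, 0.0531]
ee_rot: [-2.971, 0.002, 3.023]
force: [1.1, -0.5, 0.8]
width: 0.0002
t: 20.42
eef_pos: [0.5073, 0.0867, 0.0538]
ee_rot: [-2.973, 0.004, 3.024]
force: [1.5, 5.4, 5.6]
width: 0.0006
t: 21.92
eef_pos: [0.4979, 0.0083, 0.0537]
ee_rot: [-2.973, 0.004, 3.024]
force: [1.0, 0.7, 0.9]
width: 0.0003
5 230 201 0.033
6 201 145 0.0327
7 145 98 0.0324
50 77 101 0.0192
51 101 152 0.0189
52 152 203 0.0186
53 203 223 0.0183
62 220 183 0.0155
63 183 128 0.0152
64 128 88 0.0148
97 104 129 0.0043
```

```bash
python3 -m inch '0 0 -0.4 0 0 0 0;0 0 -0.7 0 0 0 0;0 -0.1 -1 0 0 0 0;0 -0.1 -1.2 0 0 0 0;0 -0.1 -1.25 0 0 0 0;0 -0.1 -1.25 0 0 0 0'; python3 g2.py 322
```

```text
t: 22.72
eef_pos: [0.4967, -0.0044, 0.0535]
ee_rot: [-2.972, 0.003, 3.024]
force: [-0.2, 1.7, 2.0]
width: 0.0007
46 222 194 0.0331
47 194 142 0.0328
48 142 97 0.0325
50 80 101 0.0319
51 101 150 0.0316
52 150 196 0.0313
53 196 218 0.031
62 214 179 0.0282
63 179 123 0.0278
64 123 86 0.0275
97 98 123 0.017
125 157 187 0.0079
126 187 209 0.0076
```

The gap is about 1.2 mm and the back mug hasn't moved. Retreat, clear the view, and make the final check.

```bash
python3 -m inch '0 0.2 1.5 0 0 0 0;0 0.4 3 0 0 0 0;0 0.4 3 6 0 0 0;0 0.4 3 12 0 0 0;0 0.4 3 18 0 0 0;0 0.4 3 24 0 0 0;0 0.4 3 24 0 0 0' && python3 -m inch '0 -2 -6 0 0 0 0;0 -3 -12 0 0 0 0;0 -4 -18 0 0 0 0;0 -4 -24 0 0 0 0;0 -4 -28 0 0 0 0;0 -4 -28 0 0 0 0;0 -4 -28 0 0 0 0' && python3 m3.py s8.png nf=.490,-.055 ff=.577,-.059 bn=.483,-.130 bf=.568,-.136; python3 - <<'E'
from h import *
for c in ["scene","side"]:
    f=grab_frame(c)
    if c=="scene": b=f["pixels"][130:270,220:400]
    else: a=f["pixels"][110:280,210:420]
    for n,z in [("kettle",0),("sugar_bowl",0),("spoon_rest",0),("strainer",0)]:
        for r in pinpoint(c,n)[:1]: print(c,n,round(r["p"],2),np.round(atz(f,r["location"],z)[:2],3))
b=cv2.resize(b,(386,300));a=cv2.resize(a,(386,312))[:300]
cv2.imwrite("pics/end.png",np.hstack([a,b])[:,:,::-1])
E
```

```text
t: 23.65
eef_pos: [0.5027, 0.0273, 0.2985]
ee_rot: [-2.976, 0.011, 3.025]
force: [-0.4, 0.3, -1.5]
width: 0.0008
t: 24.52
eef_pos: [0.4626, -0.2522, 0.2977]
ee_rot: [-2.976, 0.009, 3.024]
force: [-0.2, -0.3, 0.1]
width: 0.0003
nf [ 0.4906 -0.0534] score 0.461 rack e,n 0.053077011297607425 -0.04243849794921876
ff [ 0.5823 -0.0593] score 0.62 rack e,n 0.0481338950589538 0.04935533346285794
bn [ 0.4819 -0.1324] score 0.497 rack e,n 0.13255041592254638 -0.04174470827636722
bf [ 0.5661 -0.1386] score 0.503 rack e,n 0.12876823848190314 0.0426171252044674
scene spoon_rest 0.74 [0.428 0.405]
scene strainer 0.49 [0.605 0.435]
side kettle 0.97 [ 0.575 -0.456]
side spoon_rest 0.83 [0.425 0.4  ]
side strainer 0.73 [0.601 0.443]
```

View pics/end.png

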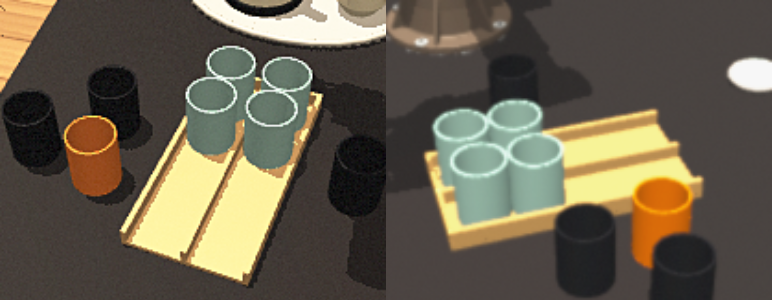

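The final views show all four mugs upright, with the two pairs close together at the back of their lanes. The look-alikes and bystanders are where they were.

```bash
python3 -c "
from station import arm;print(arm.job_done())"
```

```text
the job is handed in; nothing more can be done
None
```

The job is done and handed in at about 25 s of robot time. All four mugs are upright, with each lane's front mug close behind its back mug.

- **Standing the mug up:** I gripped the fallen mug near its mouth and tipped it up. I set its base edge on the floor of its lane, and it settled upright at the front when I released it.
- **Pushing the mugs back:** I then pushed the front mug of each lane back slowly with shut fingers, the far lane first.

**Last checks:**
- **Gaps:** the wrist camera gave about 1.0 mm in the far lane and 1.2 mm in the near lane. Neither back mug had moved to within about 0.2 mm during the last push.
- **Surroundings:** the final pictures show the look-alike mugs unmoved. The kettle, spoon rest and strainer were found within about 1–2 cm of their first positions, which is the detector's scatter. The sugar bowl was not detected in the final frames and is only partly visible in the last crop; the arm never came near it.
- **Weak check:** the final side-view position fits scored low (0.46–0.62) because the mugs overlap in the picture. They put the mugs 79–81 mm apart, a gap of 3–5 mm, so they disagree slightly with the wrist camera. I trusted the wrist camera because it measured the rims directly.

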